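# Shut, lock and pulse the grain mill after cleaning

### The arm

A 6-joint arm with a two-finger parallel gripper is mounted at the origin on the work surface; the furniture and walls round the work are solid. World frame = base frame: x ahead of the robot, y to its left, z up, the work surface at z = 0. Lengths are in mm, angles in rad, forces in N, time in s.
With the tool pointing down it reaches from about 275 to 750 mm from the base axis. Payload 10.2 kg.
Tool frame: the origin (TCP) lies at the very end of the fingers, on their centre line; the grasp point (between the pads) lies 19 mm behind it; z points along the fingers, y is the line along which they close (so a half turn about z gives the same grasp; the last joint's range is limited). The gripper opens to 85 mm and grips with 20 to 120 N. Pads are 22 mm wide; open, the fingers measure 114 mm over their backs; the gripper's body (76 mm by 85 mm) begins 54 mm behind the grasp point. The pads swing forward as they close: fully open they stand 13 mm farther back than shut.
Start: joints at [-1.4, 0.313, 1.498, -0, 1.331, -0.223], TCP at [201.431, -484.827, 231.294] pointing down, gripper open.
Joint ranges: [-2.94, 2.94], [-0.97, 2.17], [0.19, 2.56], [-1.23, 4.37], [0.02, 3.11], [-2.88, 2.88]. Speed limits (rad/s): [2.39, 2.39, 3.01, 3.14, 3.14, 3.14].

### API

Orientations are given as a unit quaternion [w, x, y, z].
In Python, from rig import ctrl gives the robot as it stands.
- The arm moves only by the shell command python3 -m pendant 'ROWS' [FORCE]. ROWS is JSON, a list that holds one entry, the list of rows, each a list of 5 numbers: the shift along the tool's x, y, z normalised to -1 to 1, where 1 is 200 mm, then the turn about the tool's z normalised to -1 to 1, where 1 is pi rad, then the opening, from 0 (shut) to 1 (fully open). In form: [[[dx, dy, dz, spin, hand], ...]]. A call has 1 to 12 rows; each row is the pose to reach, as a shift and turn from the pose commanded when the call began, along the tool's axes at that moment, turning the shorter way round; what a row does not reach only later rows make up. A row lasts 1/10 s, in which the tool goes at most 50 mm and 8.59 degrees, less where a joint would pass 70% of its speed; a pose out of reach is approached as far as the arm can. A call with a number of a shift or a turn outside -1 to 1 is refused whole. A call with a gripper value outside its range is refused whole. The fingers move at their own pace and stop on an object; FORCE is the grip in N (left out, the last holds). Time passes only in rows, so rows that repeat a pose let the fingers close. It gives the time, the measured TCP pose, the force, the opening and the grip force at its end, in the units of the state.
- ctrl.sense(): the state, without advancing time (a new reading comes with each control period).
- ctrl.capture(name): name is "side" or "top"; returns (picture, depth): 384x512x3 uint8, blue, green, red; 384x512 float32, mm along the optical axis (not along the pixel's ray), 0 where there is no reading.
- ctrl.get_calibration(name): a dict with "K" (3x3 intrinsics, pixels), "origin" and "rotation" of the camera in the world. Camera axes: x right, y down, z forward; pixel columns grow to the right and rows downward; lengths in mm; the calibration is good to about 2 mm. A picture is of the moment at which its call begins. get_calibration takes no time and is no camera call.
- ctrl.finish_job(): hands the job in; it is judged then, once.
The state is a dict: "time_s": time; "joints": joint angles; "dq": joint speeds; "tau": joint torques, N m; "eef_pos": TCP position; "ee_rot": TCP orientation; "force": force on the tool from outside, world axes, zero at the start; "wrist_torque": the same for the moment, N m; "grip_width": opening from 0.0 (shut) to 1.0 (fully open); "grip_force": force on a finger pad.
Only numpy, scipy, OpenCV 4.12 (cv2) and the standard library are available. Lean on these libraries where they do the work, as an engineer would, in place of code of your own. Each camera call takes 0.05 s, during which the arm holds its last target. There are 200 camera calls.

### The job

The grain mill has just been brushed out. Swing its open front hatch shut, press it home against its rubber seal and turn the black wing knob clockwise to its stop so that the tongue behind it locks the hatch; only then twist the spring-return pulse knob clockwise to its stop and let it spring back. Leave the other things on the table as they are.

Things in the scene. Friction and masses are not known exactly. Their poses are not given: they have to be found in the camera images.
- mill: Sage-green countertop grain mill, 238 x 280 mm, fixed; its deck, from 85 mm height at the front to 185 mm, slopes 0.56 rad (32 deg) from level and faces the front. A hopper with lid behind the deck reaches 290 mm. Origin: on the table, 124 mm behind the front, half-way across; own -x = front, +y = to the left seen from the front, z up. A spout sticks out of the front wall, 60 mm up, over a fixed white bowl (170 mm across, 45 mm high)
- hinge_mid (a point): middle of the hatch's hinge axis, at the top of the sloping deck. Axes as the mill's: the hinge axis is its y. Hatch: aluminium plate 150 mm wide, 10 mm thick, reaching 148 mm from the hinge axis to its free lower edge; hinge axis in the middle of the thickness
- hatch_edge (a point): middle of the hatch's free edge, on its outer face. Axes turn with the hatch: x points to the hinge, y along the hinge, z out of the outer face. The wing knob's axis is 40 mm from this edge
- hatch (a joint): opening of the hatch, rad: 0 = fully shut, 1.15 = most open (free edge raised). A stiff hinge holds it at any angle; about 2 N at the free edge swings it. Near 0.07 (10 mm ajar) it meets a springy seal that pushes it back; about 10 N at the free edge presses it fully home
- wing_grip (a point): centre of the wing of the wing knob, on its turning axis, 21 mm above the hatch's outer face. Wing: 60 x 11 mm, 28 mm high, its top 35 mm above the hatch face, on a boss 34 mm wide and 7 mm high. x along the wing, z along the axis out of the hatch. The tongue under the hatch points to its -x, the end with a white mark
- wing (a joint): turn of the wing knob, rad, clockwise seen from outside: 0 = open stop (wing about along the hinge), 1.5 = locked stop (wing across the hinge, tongue 12 mm behind the frame edge). Stays where left; about 0.1 N m. While the hatch is ajar by more than about 4 mm the tongue strikes the frame edge at about 0.6
- pulse_grip (a point): centre of the grip bar of the pulse knob, on its turning axis, 20 mm above the deck, right of the hatch. Bar 48 x 12 mm, 26 mm high, its top 33 mm above the deck, on a round skirt 52 mm wide and 9 mm high. x along the bar (up the slope at rest), z along the axis, square to the deck
- pulse (a joint): turn of the pulse knob, rad, clockwise seen from outside: 0 = rest, 1.05 = stop. A spring returns it to 0; about 0.23 N m at the stop
- flowers: Glass vase with white lilies, vase 76 mm wide and 186 mm tall, flowers to 364 mm; origin under its centre; bystander
- canister: Square white lidded canister, 72 x 72 x 110 mm; origin under its centre; bystander
- brush: Purple cleaning brush, 272 mm long (its own y), 36 mm wide, 62 mm high, lying on the table; origin under its centre; bystander
- mug: White mug with a leaf pattern, 82 mm across, 94 mm high, handle on its own -y side; origin under its centre; bystander
- tub: White plastic tub printed with red berries, 99 mm across, 128 mm high; origin under its centre; bystander
- cactus: Cream pot with round cacti, 115 mm across, 112 mm high; origin under its centre; bystander

How it is judged (in metres and radians):
On the way, in this order (a step that is already met when the one before it is completed fails the run):
1. the hatch is swung down onto its seal (value of joint hatch below 0.11 rad), for 0.1 s.
2. the hatch is pressed home and the wing knob turned to lock it (value of joint hatch below 0.03 rad and value of joint wing above 1.25 rad), for 0.2 s.
3. with the hatch locked, the pulse knob is twisted to its stop (all of step 2 and value of joint pulse above 0.95 rad), for 0.1 s.
4. the pulse knob has sprung back (value of joint pulse below 0.08 rad), for 0.2 s.
At the end, for the whole second after the job is handed in: The hatch is shut (joint under 0.03 rad), the wing knob is turned past 1.25 rad with its tongue behind the frame edge, and the pulse knob is back at rest (under 0.08 rad) (all of step 2 and value of joint pulse below 0.08 rad); the robot touches nothing.
It fails at once if the pulse knob is twisted (over 0.5 rad) while the hatch is not locked (value of joint pulse above 0.5 rad and not (value of joint hatch below 0.04 rad and value of joint wing above 1.2 rad)).
It fails at once if a bystander is moved more than 30 mm (distance of any of flowers, canister, brush, mug, tub, cactus from where it was at the start of the episode above 0.03 m).
It fails at once if the vase, tub, canister, mug or cactus is tipped over 0.3 rad (angle between any of flowers, canister, mug, tub, cactus's own z axis and vertical above 0.3 rad).
It also fails if it takes over 61 s, if anything falls off the work surface, if the arm or the gripper's body presses on something with over 40 N, if the wrist force passes 120 N, or if a joint passes its speed limit or range.

## Working session

There is one attempt and no reset: what is moved stays moved. The work goes in short steps, Python scripts to look and compute and a shell command to move; the robot and the scene stay as the last step left them, time stands still between calls to the robot, and variables do not carry over. Pictures are saved under pics/ and viewed, at most 12 in all, crops included, and the job is handed in when it is done.

```bash
ls; mkdir -p pics; cat > h.py <<'E'
import numpy as np,cv2
from rig import ctrl
from scipy.spatial.transform import Rotation as R
def cap(n,f=None):
    p,d=ctrl.capture(n)
    if f: cv2.imwrite('pics/'+f,p)
    c=ctrl.get_calibration(n);K=np.array(c['K']);o=np.array(c['origin']);r=np.array(c['rotation'])
    v,u=np.mgrid[:384,:512]
    ray=np.stack([(u-K[0,2])/K[0,0],(v-K[1,2])/K[1,1],np.ones(u.shape)],-1)
    P=(ray*d[...,None])@r.T+o
    return p,d,P
E
python3 - <<'E'
from h import *
for n in('side','top'):
    p,d,P=cap(n,n+'0.png'); np.savez('/tmp/'+n,p=p,d=d,P=P)
    c=ctrl.get_calibration(n);print(n,c['origin'],np.round(c['rotation'],3).tolist(),c['K'])
print(ctrl.sense())
a=cv2.imread('pics/side0.png');b=cv2.imread('pics/top0.png')
E
```

```text
picsTraceback (most recent call last):
  File "<stdin>", line 3, in <module>
  File "h.py", line 10, in cap
    P=(ray*d[...,None])@r.T+o
      ~~~~~~~~~~~~~~~~~^~~~
ValueError: matmul: Input operand 1 has a mismatch in its core dimension 0, with gufunc signature (n?,k),(k,m?)->(n?,m?) (size 4 is different from 3)
```

View pics/side0.png

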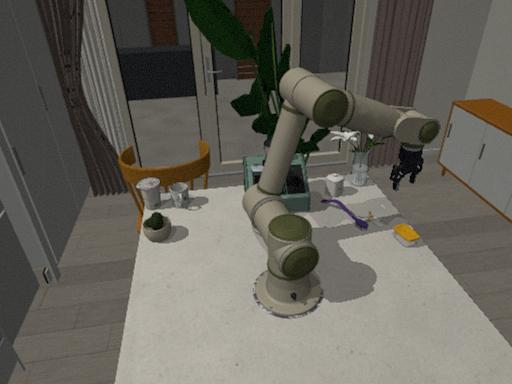

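The side camera looks from behind the robot. The mill is at about (275,180), half hidden by the arm. The rotation comes as a quaternion, so I'll change the helper to match.

```bash
sed -i "s/r=np.array(c\['rotation'\])/q=c['rotation'];r=R.from_quat([q[1],q[2],q[3],q[0]]).as_matrix()/" h.py
python3 - <<'E'
from h import *
for n in('side','top'):
    p,d,P=cap(n,n+'0.png'); np.savez('/tmp/'+n,p=p,d=d,P=P)
    c=ctrl.get_calibration(n);print(n,c['origin'],c['rotation'],c['K'])
    print((d>0).mean())
print(ctrl.sense())
b=cv2.imread('pics/top0.png');cv2.imwrite('pics/top0b.png',cv2.resize(b,None,fx=1.5,fy=1.5,interpolation=cv2.INTER_CUBIC))
E
```

```text
side [-899.53253034  229.39033993  985.52044576] [ 0.31995713 -0.5621165   0.66927609 -0.36568018] [[375.04700565   0.         259.10058132]
 [  0.         375.04700565 189.03933572]
 [  0.           0.           1.        ]]
0.8864695231119791
top [ 347.13006631    8.92915313 1421.53817573] [ 0.03646551 -0.69814257  0.71399621 -0.03842696] [[370.46154774   0.         256.7511099 ]
 [  0.         370.46154774 194.8447563 ]
 [  0.           0.           1.        ]]
0.9961700439453125
{'time_s': 0.15, 'joints': array([-1.40037555e+00,  3.13326624e-01,  1.49825808e+00, -1.69496055e-05,
        1.33099334e+00, -2.23409444e-01]), 'dq': array([-0.00168255, -0.00154144, -0.00330349, -0.0012621 ,  0.0006999 ,
       -0.00137876]), 'tau': array([ 2.17772256e-03, -4.12369215e+01, -2.59793955e+01, -1.25897182e-04,
        3.23854780e-03, -1.44230859e-05]), 'eef_pos': array([ 201.40412056, -484.62330523,  230.86559019]), 'ee_rot': array([-4.92742332e-04,  9.80674273e-01,  1.95646948e-01,  4.82374323e-06]), 'force': array([ 0.43772597,  0.45592563, -0.2654178 ]), 'wrist_torque': array([-0.01804974, -0.00585918,  0.0120821 ]), 'grip_force': 0.0, 'grip_width': 1.000020225920371}
```

View pics/top0b.png

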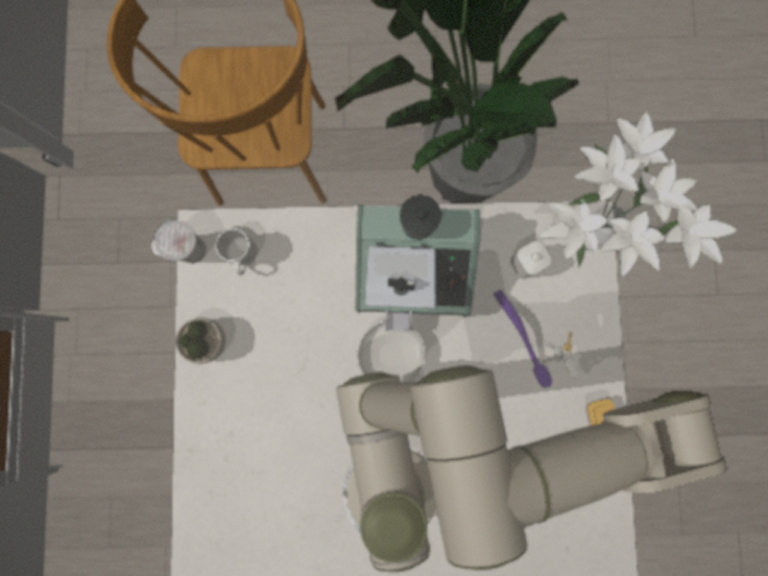

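The top view has world +x up and +y left. The mill is centred near (418,260) in the 1.5x picture. The light hatch with its wing is at (400,280), the pulse panel at (455,275), the bowl at (395,350) and the canister at (532,258). Next I'll enlarge the mill and fit planes.

```bash
python3 - <<'E'
from h import *
z=np.load('/tmp/top.npz');p,P=z['p'],z['P']
v0,v1,u0,u1=125,220,225,330
cv2.imwrite('pics/crop0.png',cv2.resize(p[v0:v1,u0:u1],None,fx=6,fy=6,interpolation=cv2.INTER_CUBIC))
np.set_printoptions(linewidth=220,suppress=True)
for u in (246,250,262,280,287,295,302,308): print('col',u,[tuple(P[v,u].round().astype(int)) for v in range(136,216,4)])
E
```

```text
col 246 [(np.int64(977), np.int64(60), np.int64(-909)), (np.int64(669), np.int64(37), np.int64(180)), (np.int64(654), np.int64(37), np.int64(184)), (np.int64(640), np.int64(37), np.int64(183)), (np.int64(627), np.int64(37), np.int64(180)), (np.int64(613), np.int64(38), np.int64(183)), (np.int64(600), np.int64(38), np.int64(178)), (np.int64(586), np.int64(38), np.int64(177)), (np.int64(570), np.int64(38), np.int64(188)), (np.int64(555), np.int64(38), np.int64(197)), (np.int64(541), np.int64(38), np.int64(201)), (np.int64(526), np.int64(39), np.int64(209)), (np.int64(512), np.int64(39), np.int64(212)), (np.int64(499), np.int64(39), np.int64(212)), (np.int64(485), np.int64(39), np.int64(221)), (np.int64(471), np.int64(39), np.int64(232)), (np.int64(458), np.int64(39), np.int64(231)), (np.int64(456), np.int64(43), np.int64(93)), (np.int64(449), np.int64(46), np.int64(-6)), (np.int64(433), np.int64(46), np.int64(-7))]
col 250 [(np.int64(974), np.int64(34), np.int64(-900)), (np.int64(669), np.int64(23), np.int64(177)), (np.int64(654), np.int64(23), np.int64(184)), (np.int64(640), np.int64(
[... 5791 characters left out ...]
 np.int64(-173), np.int64(182)), (np.int64(593), np.int64(-172), np.int64(188)), (np.int64(581), np.int64(-173), np.int64(179)), (np.int64(570), np.int64(-174), np.int64(164)), (np.int64(556), np.int64(-174), np.int64(161)), (np.int64(543), np.int64(-174), np.int64(158)), (np.int64(531), np.int64(-176), np.int64(146)), (np.int64(518), np.int64(-177), np.int64(133)), (np.int64(505), np.int64(-177), np.int64(127)), (np.int64(492), np.int64(-178), np.int64(118)), (np.int64(478), np.int64(-178), np.int64(114)), (np.int64(465), np.int64(-179), np.int64(102)), (np.int64(451), np.int64(-180), np.int64(96)), (np.int64(437), np.int64(-180), np.int64(85)), (np.int64(427), np.int64(-192), np.int64(3))]
```

View pics/crop0.png

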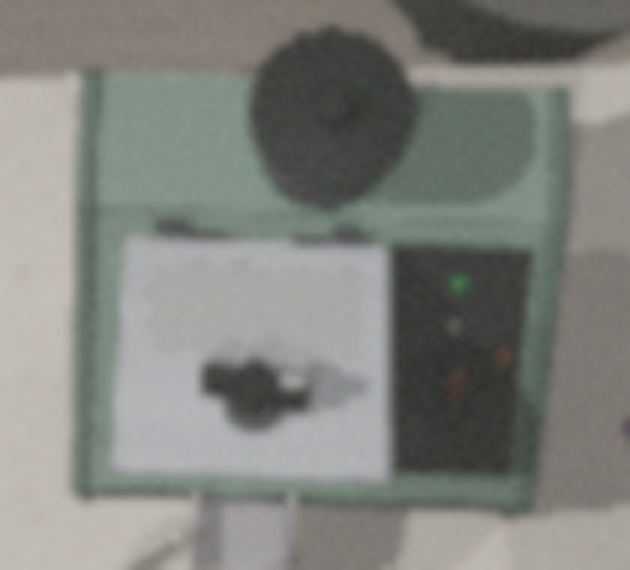

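In the crop, the hatch plate spans (112..395, 235..475). The wing is along the hinge at (255,385) with its white mark on the right at (290,383). The pulse bar is dark on the dark panel near (460,375), so I'll find it from depth above the deck plane.

```bash
python3 - <<'E'
from h import *
np.set_printoptions(linewidth=200,suppress=True,precision=3)
z=np.load('/tmp/top.npz');p,P=z['p'].astype(int),z['P']
v,u=np.mgrid[:384,:512]
def crop(a,b,c,d): m=np.zeros(u.shape,bool); m[125+b//6:125+d//6,225+a//6:225+c//6]=1; return m
def fit(m,it=6,t=6):
    q=P[m]
    for _ in range(it):
        c=q.mean(0);n=np.linalg.svd(q-c,full_matrices=0)[2][2];n*=np.sign(n[2]);q=P[m][abs((P[m]-c)@n)<t]
    return c,n
# hatch
ch,nh=fit(crop(125,250,385,345)|crop(125,345,190,460));print('hatch',ch,nh)
cd,nd=fit(crop(400,250,530,300)|crop(400,430,530,470)|crop(530,260,545,470));print('deck',cd,nd, 'slope',np.arccos(nd[2]))
# yaw: from hatch light mask edges
lum=p.sum(2);roi=crop(90,225,420,490)
hm=roi&(abs((P-ch)@nh)<12)&(lum>np.median(lum[crop(125,250,385,345)])*0.8)
c,_=cv2.findContours(hm.astype(np.uint8),cv2.RETR_EXTERNAL,cv2.CHAIN_APPROX_NONE);c=max(c,key=cv2.contourArea)
print('rect',cv2.minAreaRect(c))
# project hatch pixels on plane -> rect in plane
k=ctrl.get_calibration('top')['origin'];
pts=P[hm];xy=pts[:,:2].astype(np.float32);r=cv2.minAreaRect(xy);print('xy rect',r,cv2.boxPoints(r))
# green body outline: top at z~184 rear part
g=(p[...,1]-p[...,2]>12)&(P[...,2]>60)&(P[...,2]<200)&crop(60,60,600,520)
r=cv2.minAreaRect(P[g][:,:2].astype(np.float32));print('mill xy rect',r,cv2.boxPoints(r).tolist())
# bumps above deck in panel
h=(P-cd)@nd
m=crop(400,300,530,440)&(h>14);print('pulse n',m.sum(),P[m].mean(0),h[m].max());print(np.c_[P[m],h[m]].round(0)[:40])
h=(P-ch)@nh
m=crop(180,330,330,450)&(h>12);print('wing n',m.sum(),P[m].mean(0),np.median(h[m]));b=P[m];w=np.linalg.svd(b-b.mean(0))[2][0];print('dir',w)
wm=crop(265,360,315,405)&(lum>lum[crop(180,330,330,450)].max()*.8);print(wm.sum())
# bystanders near
E
```

```text
hatch [534.395 -17.056 201.911] [ 0.376 -0.017  0.926]
deck [ 521.599 -160.567  137.933] [-0.525  0.056  0.849] slope 0.5558607697177765
rect ((266.7268371582031, 183.82907104492188), (46.12311935424805, 40.12791442871094), 2.2906100749969482)
xy rect ((515.1456909179688, -29.149200439453125), (149.80160522460938, 142.59222412109375), 86.70623779296875) [[ 439.664  -99.83 ]
 [ 582.021 -108.023]
 [ 590.627   41.532]
 [ 448.271   49.724]]
mill xy rect ((556.0711669921875, -68.06953430175781), (271.54278564453125, 224.8941650390625), 86.0655517578125) [[434.5731201171875, -195.80538940429688], [658.937255859375, -211.23651123046875], [677.5692138671875, 59.66632080078125], [453.205078125, 75.09744262695312]]
pulse n 61 [ 491.665 -142.666  174.08 ] 1191.446719605687
[[ 347.    9. 1422. 1191.]
 [ 520. -133.  152.   14.]
 [ 520. -146.  153.   14.]
 [ 516. -143.  152.   16.]
 [ 516. -146.  155.   18.]
 [ 516. -149.  157.   20.]
 [ 512. -142.  161.   26.]
 [ 512. -145.  161.   26.]
 [ 511. -148.  167.   31.]
 [ 508. -141.  165.   31.]
 [ 508. -145.  162.   29.]
 [ 508. -148.  165.   31.]
 [ 507. -151.  169.   35.]
 [ 505. -142.  161.   30.]
 [ 504. -144.  167.   35.]
 [ 504. -148.  165.   32.]
 [ 505. -152.  162.   30.]
 [ 504. -140.  143.   15.]
 [ 501. -141.  163.   33.]
 [ 501. -144.  166.   36.]
 [ 501. -148.  162.   32.]
 [ 501. -152.  162.   32.]
 [ 503. -168.  144.   14.]
 [ 500. -140.  143.   16.]
 [ 498. -141.  160.   32.]
 [ 498. -144.  165.   36.]
 [ 498. -148.  159.   31.]
 [ 500. -154.  141.   15.]
 [ 497. -140.  138.   14.]
 [ 494. -141.  162.   36.]
 [ 495. -145.  160.   34.]
 [ 495. -149.  155.   29.]
 [ 494. -140.  139.   16.]
 [ 492. -142.  151.   28.]
 [ 492. -145.  156.   32.]
 [ 492. -149.  153.   29.]
 [ 489. -139.  146.   25.]
 [ 489. -142.  152.   30.]
 [ 488. -145.  155.   33.]
 [ 488. -149.  155.   33.]]
wing n 119 [488.54  -27.943 269.711] 30.863315678327176
dir [-0.121  0.031  0.992]
7
```

```bash
python3 -m pendant '[[[0.2,-0.15,-0.5,0.148,0],[0.74,-0.61,-0.5,0.148,0],[0.74,-0.61,-0.5,0.148,0],[0.74,-0.61,-0.5,0.148,0],[0.74,-0.61,-0.5,0.148,0],[0.74,-0.61,-0.5,0.148,0],[0.74,-0.61,-0.5,0.148,0]]]' 40
```

```text
time_s: 0.85
eef_pos: [291.4, -315.3, 331.2]
ee_rot: [0.0, 0.999, -0.035, -0.0]
force: [-0.2, -0.2, -0.1]
grip_width: -0.001
grip_force: 0.0
```

```bash
python3 -m pendant '[[[0.4,-1,0,0,0],[0.4,-1,0,0,0],[0.4,-1,0,0,0],[0.4,-1,0,0,0],[0.4,-1,0,0,0],[0.4,-1,0,0,0]]]'; python3 -m pendant '[[[0.37,-0.76,0,0,0],[0.37,-0.76,0,0,0],[0.37,-0.76,0,0,0],[0.37,-0.76,0,0,0],[0.37,-0.76,0,0,0],[0.37,-0.76,0,0,0]]]'
```

```text
time_s: 1.45
eef_pos: [385.8, -120.9, 330.7]
ee_rot: [-0.0, 0.999, -0.034, -0.001]
force: [-0.2, -0.4, -0.8]
grip_width: 0.002
grip_force: 0.0
time_s: 2.05
eef_pos: [470.0, 23.2, 330.6]
ee_rot: [0.0, 0.999, -0.036, -0.001]
force: [0.5, -0.1, -0.2]
grip_width: 0.001
grip_force: 0.0
```

```bash
python3 - <<'E'
from h import *
p,d,P=cap('top');q,_,_=cap('side')
a=cv2.resize(p[110:230,200:360],(800,600))
b=cv2.resize(q[110:260,200:400],(800,600))
cv2.imwrite('pics/c1.png',cv2.resize(np.hstack([a,b]),(800,300)))
E
```

```text
(no output)
```

View pics/c1.png

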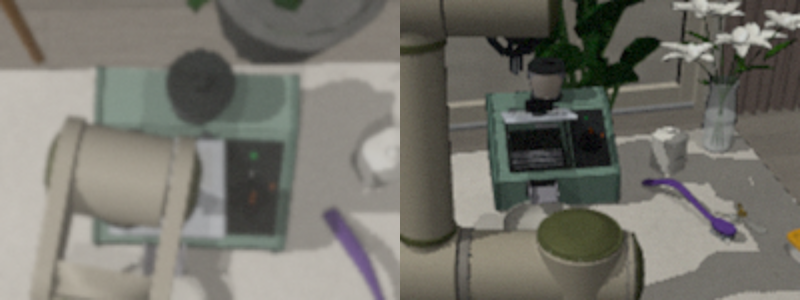

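The top view shows the wrist over the hatch's left part. The side view shows the hatch raised at (540,115) and the pulse bar at (592,140). I'll push down now.

```bash
python3 -m pendant '[[[-0.02,0,0.25,0,0],[-0.02,0,0.4,0,0],[-0.02,0,0.5,0,0],[-0.02,0,0.55,0,0],[-0.02,0,0.6,0,0],[-0.02,0,0.65,0,0],[-0.02,0,0.7,0,0],[-0.02,0,0.75,0,0],[-0.02,0,0.75,0,0]]]'
```

```text
time_s: 3.05
eef_pos: [465.5, 25.2, 180.1]
ee_rot: [-0.0, 0.999, -0.036, -0.001]
force: [0.2, -0.4, 0.1]
grip_width: 0.002
grip_force: 0.0
```

```bash
python3 -m pendant '[[[0,0,0.05,0,0],[0,0,0.1,0,0],[0,0,0.15,0,0],[0,0,0.2,0,0],[0,0,0.225,0,0],[0,0,0.25,0,0],[0,0,0.25,0,0]]]'
```

```text
time_s: 3.75
eef_pos: [465.6, 25.1, 130.7]
ee_rot: [-0.0, 0.999, -0.036, -0.001]
force: [0.1, -0.2, 0.3]
grip_width: 0.002
grip_force: 0.0
```

```bash
python3 -m pendant '[[[0,0,0.02,0,0],[0,0,0.04,0,0],[0,0,0.04,0,0]]]'; python3 -m pendant '[[[0,0,0.02,0,0],[0,0,0.03,0,0],[0,0,0.03,0,0]]]'
python3 - <<'E'
from h import *
q,_,_=cap('side');cv2.imwrite('pics/c2.png',cv2.resize(q[130:220,220:340],(800,600),interpolation=cv2.INTER_CUBIC))
E
```

```text
time_s: 4.05
eef_pos: [466.1, 25.0, 123.2]
ee_rot: [0.0, 0.999, -0.036, 0.0]
force: [0.8, -0.9, 2.0]
grip_width: 0.0
grip_force: 0.5
time_s: 4.35
eef_pos: [466.7, 24.9, 117.9]
ee_rot: [0.0, 0.999, -0.036, 0.001]
force: [1.0, 0.2, 5.9]
grip_width: -0.0
grip_force: 1.9
```

View pics/c2.png

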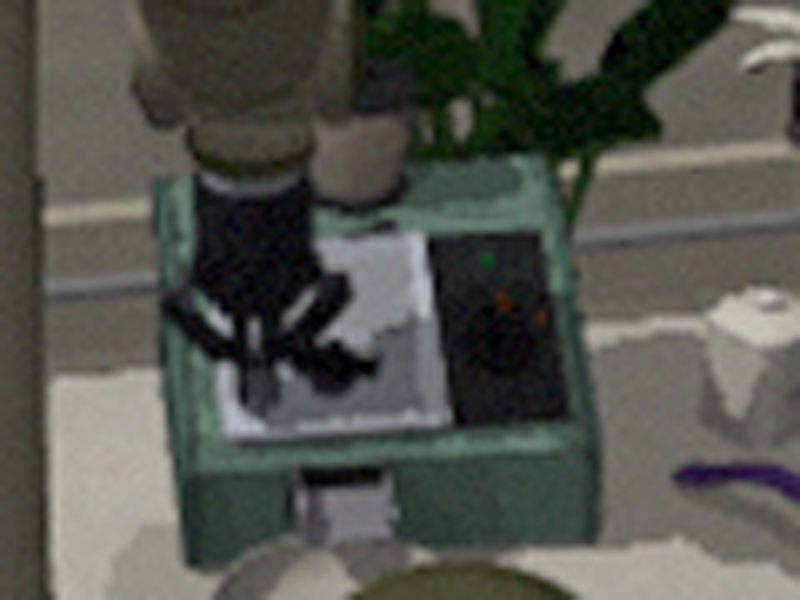

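The hatch is down on its seal with the fingertip at (258,400), left of the wing at (345,365). I'll press further to find where it is fully home.

```bash
for i in 1 2 3; do python3 -m pendant '[[[0,0,0.015,0,0],[0,0,0.015,0,0],[0,0,0.015,0,0]]]' | egrep 'pos|force:'; done
```

```text
eef_pos: [466.7, 24.9, 115.1]
force: [0.3, -0.4, 6.9]
grip_force: 2.6
eef_pos: [467.2, 24.9, 113.9]
force: [-7.0, 0.3, 26.8]
grip_force: 13.1
eef_pos: [467.5, 24.9, 113.3]
force: [-17.9, 2.0, 54.8]
grip_force: 28.0
```

Home is at TCP z≈114.3 here, and the arm gives about 9 N/mm. I'll lift, move aside and measure the wing and pulse from the side view.

```bash
python3 -m pendant '[[[0,0,-0.2,0,0],[0,0,-0.45,0,0],[0,-0.3,-0.45,0,0],[0,-0.5,-0.45,0,0],[-0.2,-0.5,-0.45,0,0],[-0.2,-0.5,-0.45,0,0]]]'
python3 - <<'E'
from h import *
p,d,P=cap('top','t3.png');q,e,Q=cap('side','s3.png');np.savez('/tmp/t3',p=p,P=P);np.savez('/tmp/s3',p=q,P=Q)
a=cv2.resize(p[125:220,225:330],(400,362),interpolation=cv2.INTER_CUBIC)
b=cv2.resize(q[135:225,235:325],(400,400),interpolation=cv2.INTER_CUBIC)[:362]
cv2.imwrite('pics/c3.png',np.clip(np.hstack([a,b])*1.5,0,255).astype(np.uint8))
E
```

```text
time_s: 5.9
eef_pos: [429.5, 129.2, 197.1]
ee_rot: [0.0, 0.999, -0.034, -0.002]
force: [0.6, 0.5, 0.0]
grip_width: 0.001
grip_force: 0.0
```

View pics/c3.png

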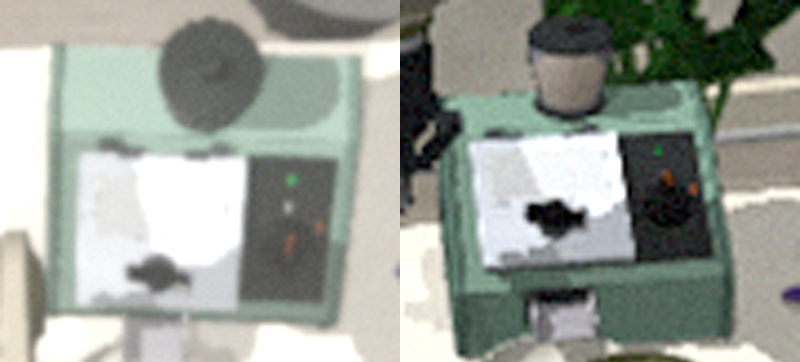

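The hatch now lies on its seal, about flush. The wing is at (157,273) in the top half and (555,217) in the side half. I'll fit the wing and pulse positions from the depth.

```bash
python3 - <<'E'
from h import *
np.set_printoptions(linewidth=200,suppress=True,precision=2)
yaw=-.07;xh=np.array([np.cos(yaw),np.sin(yaw),0]);yh=np.array([-xh[1],xh[0],0])
for nm in('/tmp/t3.npz','/tmp/s3.npz'):
    z=np.load(nm);P=z['P'];lum=z['p'].astype(int).sum(2)
    X=(P-[485,-27,123]);a=X@xh;t=-(X@yh);zz=X[...,2]
    inh=(abs(a)<200)&(zz<200)&(zz>-60)
    m=inh&(a>-25)&(a<75)&(abs(t)<65)&(abs(zz-.622*a-5)<14)&(lum>lum[inh].max()*.35)
    q=np.c_[a[m],t[m],np.ones(m.sum())];co=np.linalg.lstsq(q,zz[m],rcond=None)[0];print(nm,m.sum(),'hatch z=',co,'angle',np.arctan(co[0]))
    h=(zz-(co[0]*a+co[1]*t+co[2]))*np.cos(np.arctan(co[0]))
    s=a*.849+zz*.528  # slope coord
    w=inh&(abs(a)<40)&(abs(t)<45)&(h>22)&(h<42)
    print('wing n',w.sum(),'h',np.median(h[w]),'s,t',s[w].mean(),t[w].mean(),'s rng',s[w].min(),s[w].max(),'t rng',t[w].min(),t[w].max(), 'slope ds/dt',np.polyfit(t[w],s[w],1)[0])
    pk=inh&(a>-25)&(a<60)&(t>85)&(t<150)
    hp=(zz-.622*a+2)*.849
    for off in [np.median(hp[pk])]:
        k=pk&(hp-off>20)&(hp-off<45)
        print('pulse n',k.sum(),'off',off,'s,t',s[k].mean(),t[k].mean(),s[k].min(),s[k].max(),t[k].min(),t[k].max(),'a',a[k].mean(),'z',P[...,2][k].mean())
    e=inh&(lum>lum[inh].max()*.35)&(abs(h)<6)&(abs(t)<60); print('lower edge s',np.percentile(s[e],[.5,2]), 'right edge t',np.percentile(t[inh&(lum>lum[inh].max()*.35)&(abs(h)<6)&(a>-20)&(a<80)&(abs(t)<95)],[1,99]))
E
```

```text
/tmp/t3.npz 1041 hatch z= [ 0.54 -0.    8.81] angle 0.4932769981614688
wing n 73 h 33.89031503778223 s,t 8.170781179500127 0.07220840480629463 s rng -4.732940706661534 16.420375478553417 t rng -26.2743479787927 29.114693986191455 slope ds/dt -0.1256725612859425
pulse n 48 off -8.225739579405486 s,t 29.209597887370332 117.12584958474638 5.758589453931465 52.34683878637342 111.26033953577445 124.10374333417671 a 14.341688079568584 z 155.260425582986
lower edge s [-35.07 -32.14] right edge t [-72.85  73.59]
/tmp/s3.npz 553 hatch z= [0.55 0.01 9.14] angle 0.49915317877184856
wing n 50 h 32.905428172620795 s,t -1.7138200704917717 4.654323406346156 s rng -11.124516636591778 12.252060769205723 t rng -21.77447939858412 33.70222127723466 slope ds/dt -0.1943195857016119
pulse n 31 off -6.651490477119276 s,t 20.724617860644692 120.38860371959122 -0.9617917113316121 44.270374593971304 114.82331781623732 127.88129510430912 a 6.756217226216455 z 151.38747999164192
lower edge s [-39.38 -37.28] right edge t [-68.91  76.5 ]
```

```bash
python3 -m pendant '[[[0.43,0.89,0,0,0],[0.43,0.89,0,0,0],[0.43,0.89,0,0,0],[0.43,0.89,0,0,0],[0.43,0.89,0,0,0],[0.43,0.89,0,0,0],[0.43,0.89,0.1,0,0],[0.43,0.89,0.2,0,0],[0.43,0.89,0.24,0,0],[0.43,0.89,0.24,0,0]]]'
python3 - <<'E'
from h import *
q,e,Q=cap('side')
b=cv2.resize(q[135:225,235:325],(600,600),interpolation=cv2.INTER_CUBIC)
cv2.imwrite('pics/c4.png',np.clip(b*1.5,0,255).astype(np.uint8))
E
```

```text
time_s: 7.0
eef_pos: [505.9, -55.3, 149.8]
ee_rot: [-0.0, 0.999, -0.035, -0.001]
force: [-0.4, -0.1, 0.5]
grip_width: -0.001
grip_force: 0.0
```

View pics/c4.png

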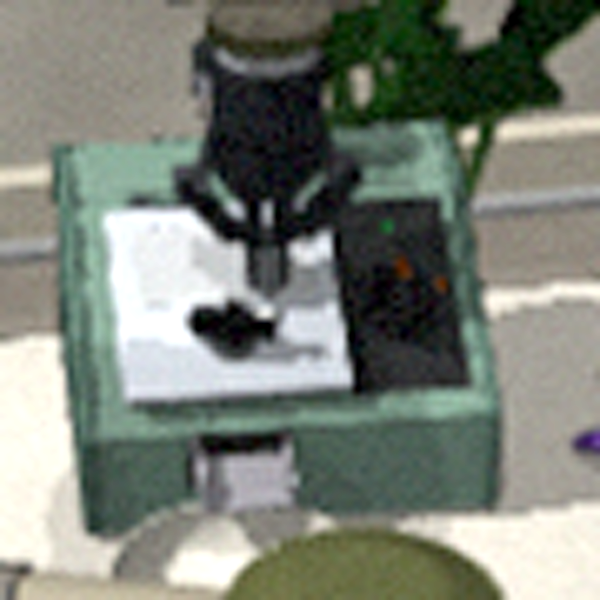

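The fingertip at (268,290) is just upslope of the wing's white-marked end at (280,320). I'll press home here.

```bash
python3 -m pendant '[[[0,0,0.02,0,0],[0,0,0.04,0,0],[0,0,0.05,0,0],[0,0,0.05,0,0]]]'
```

```text
time_s: 7.45
eef_pos: [508.6, -56.2, 143.5]
ee_rot: [0.001, 0.999, -0.036, 0.004]
force: [1.4, 2.1, 13.7]
grip_width: 0.002
grip_force: 5.8
```

```bash
python3 -m pendant '[[[-0.01,0,0.015,0,0],[-0.01,0,0.015,0,0]]]';  python3 -m pendant '[[[-0.01,0,0.005,0,0],[-0.01,0,0.005,0,0]]]'
```

```text
time_s: 7.65
eef_pos: [508.2, -56.4, 142.8]
ee_rot: [0.001, 0.999, -0.035, 0.007]
force: [1.0, 3.6, 30.1]
grip_width: -0.0
grip_force: 12.6
time_s: 7.85
eef_pos: [505.5, -56.5, 141.1]
ee_rot: [0.002, 0.999, -0.035, 0.006]
force: [-1.6, 1.1, 28.0]
grip_width: 0.002
grip_force: 11.9
```

```bash
python3 -m pendant '[[[-0.02,-0.005,0.012,0,0],[-0.038,-0.01,0.024,0,0],[-0.057,0,0.035,0,0],[-0.076,0.005,0.047,0,0],[-0.076,0.005,0.047,0,0]]]'
```

```text
time_s: 8.35
eef_pos: [490.1, -56.4, 131.5]
ee_rot: [0.001, 0.999, -0.036, 0.005]
force: [-1.5, 2.7, 27.9]
grip_width: -0.002
grip_force: 13.3
```

```bash
python3 -m pendant '[[[-0.024,0.005,0.015,0,0],[-0.047,0.005,0.029,0,0],[-0.07,-0.005,0.043,0,0],[-0.09,-0.015,0.056,0,0],[-0.09,-0.015,0.056,0,0]]]'
python3 - <<'E'
from h import *
q,e,Q=cap('side')
b=cv2.resize(q[135:225,235:325],(600,600),interpolation=cv2.INTER_CUBIC)
cv2.imwrite('pics/c5.png',np.clip(b*1.5,0,255).astype(np.uint8))
E
```

```text
time_s: 8.85
eef_pos: [473.2, -53.5, 120.8]
ee_rot: [0.003, 0.999, -0.035, 0.007]
force: [-0.3, -5.8, 32.7]
grip_width: -0.0
grip_force: 17.2
```

View pics/c5.png

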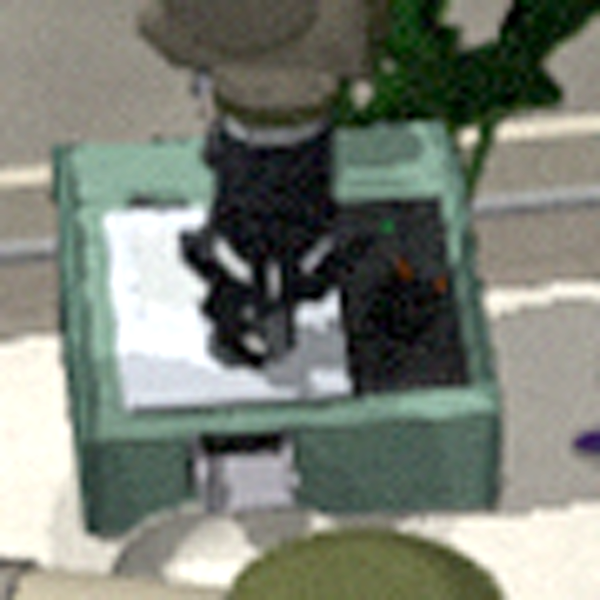

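The wing has turned about 60° and its mark is now at (253,345), left of the fingertip. I'll keep pushing toward the stop.

```bash
python3 -m pendant '[[[-0.02,-0.02,0.012,0,0],[-0.034,-0.045,0.021,0,0],[-0.036,-0.065,0.022,0,0],[-0.036,-0.08,0.022,0,0],[-0.036,-0.08,0.022,0,0]]]'
```

```text
time_s: 9.4
eef_pos: [466.6, -45.1, 116.7]
ee_rot: [0.011, 0.999, -0.035, 0.005]
force: [-16.8, -64.3, 32.2]
grip_width: -0.003
grip_force: 38.3
```

```bash
python3 -m pendant '[[[0,0.05,0,0,0],[0,0.1,-0.05,0,0],[0,0.1,-0.2,0,0],[0,0.2,-0.35,0,0],[0,0.4,-0.35,0,0],[-0.1,0.6,-0.4,0,0],[-0.2,0.9,-0.4,0,0],[-0.2,0.9,-0.4,0,0]]]'
python3 - <<'E'
from h import *
p,d,P=cap('top');q,e,Q=cap('side');np.savez('/tmp/t4',p=p,P=P);np.savez('/tmp/s4',p=q,P=Q)
a=cv2.resize(p[125:215,225:315],(400,400),interpolation=cv2.INTER_CUBIC)
b=cv2.resize(q[135:225,235:325],(400,400),interpolation=cv2.INTER_CUBIC)
cv2.imwrite('pics/c6.png',np.clip(np.hstack([a,b])*1.5,0,255).astype(np.uint8))
E
```

```text
time_s: 10.2
eef_pos: [409.4, -214.9, 192.1]
ee_rot: [0.001, 0.999, -0.037, 0.001]
force: [-0.3, 0.2, -1.6]
grip_width: 0.0
grip_force: 0.0
```

View pics/c6.png

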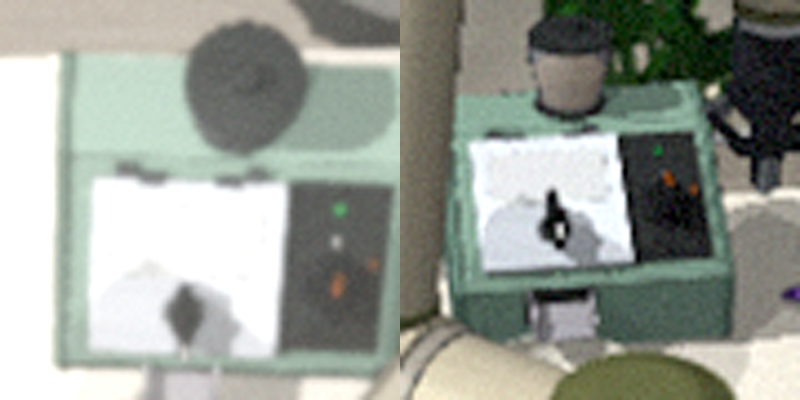

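The wing now lies across the hinge, mark downslope, at (185,313) top and (553,220) side. I'll check the hatch angle, the wing direction and the pulse bar numerically.

```bash
python3 - <<'E'
from h import *
yaw=-.07;xh=np.array([np.cos(yaw),np.sin(yaw),0]);yh=np.array([-xh[1],xh[0],0])
for nm in('/tmp/t4.npz','/tmp/s4.npz'):
    z=np.load(nm);P=z['P'];lum=z['p'].astype(int).sum(2)
    X=(P-[485,-27,123]);a=X@xh;t=-(X@yh);zz=X[...,2];s=a*.849+zz*.528
    inh=(abs(a)<200)&(zz<200)&(zz>-60)
    m=inh&(a>-25)&(a<75)&(abs(t)<65)&(abs(zz-.622*a)<14)&(lum>lum[inh].max()*.35)
    co=np.linalg.lstsq(np.c_[a[m],t[m],np.ones(m.sum())],zz[m],rcond=None)[0];print(nm,'hatch',co,'opening',.556-np.arctan(co[0]))
    h=(zz-(co[0]*a+co[1]*t+co[2]))*.849
    w=inh&(abs(a)<45)&(abs(t)<45)&(h>22)&(h<42)
    print('wing s,t',s[w].mean(),t[w].mean(),'dt/ds',np.polyfit(s[w],t[w],1)[0])
    dk=inh&(a>-20)&(a<90)&(t>85)&(t<100);  hp=(zz-.622*a)*.849;off=np.median(hp[dk])
    k=inh&(a>-25)&(a<60)&(t>95)&(t<145)&(hp-off>20)&(hp-off<45)
    print('pulse',k.sum(),'off',off,'s,t',np.median(s[k]),np.median(t[k]),np.percentile(s[k],[3,97]),np.percentile(t[k],[3,97]),'dt/ds',np.polyfit(s[k],t[k],1)[0])
E
```

```text
/tmp/t4.npz hatch [ 0.62427917 -0.00315238  0.55130147] opening -0.002080800500940616
wing s,t 6.041764747445505 0.8643497917849086 dt/ds -0.0412532163318956
pulse 51 off -11.361468743018857 s,t 29.45514648215515 116.2690136909207 [ 7.45756168 50.61344399] [111.71251468 122.98658862] dt/ds 0.009569827952373669
/tmp/s4.npz hatch [ 6.15847524e-01 -3.58433841e-04  1.85438915e+00] opening 0.004009329065625122
wing s,t -2.7754954617875462 4.006190487886126 dt/ds -0.08196704084592756
pulse 32 off -10.529677003113623 s,t 19.848537969775172 119.97416564719128 [-2.10445099 42.7066767 ] [115.02761029 126.92181748] dt/ds -0.009162849401019647
```

The hatch is home (opening about 0) and the wing is at its stop. Next I'll place the fingertip left of the pulse bar's upper end.

```bash
python3 -m pendant '[[[0.2,-0.2,0,0,0],[0.48,-0.49,0,0,0],[0.48,-0.49,0,0,0],[0.48,-0.49,0,0,0],[0.48,-0.49,0.1,0,0],[0.48,-0.49,0.17,0,0],[0.48,-0.49,0.225,0,0],[0.48,-0.49,0.225,0,0]]]'
python3 - <<'E'
from h import *
q,e,Q=cap('side')
b=cv2.resize(q[135:225,235:325],(600,600),interpolation=cv2.INTER_CUBIC)
cv2.imwrite('pics/c7.png',np.clip(b*2.5,0,255).astype(np.uint8))
E
```

```text
time_s: 11.1
eef_pos: [512.7, -119.9, 145.2]
ee_rot: [-0.001, 0.999, -0.035, -0.001]
force: [0.7, -0.4, -0.5]
grip_width: -0.001
grip_force: 0.0
```

View pics/c7.png

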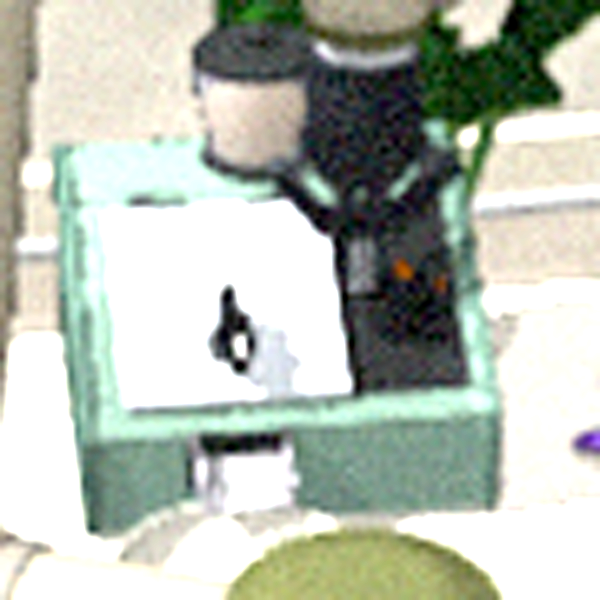

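The fingertip at (362,290) is left of the bar's upper end, which is near the orange mark at (402,270). I'll push to the right.

```bash
python3 -m pendant '[[[0,0.04,0,0,0],[0,0.07,0,0,0],[0,0.07,0,0,0]]]';python3 -m pendant '[[[0.01,0.02,-0.006,0,0],[0.021,0.045,-0.013,0,0],[0.021,0.045,-0.013,0,0]]]'
```

```text
time_s: 11.45
eef_pos: [513.3, -134.9, 147.4]
ee_rot: [-0.0, 0.999, -0.036, 0.002]
force: [4.7, 7.0, 1.3]
grip_width: -0.002
grip_force: 3.9
time_s: 11.75
eef_pos: [516.3, -143.6, 149.4]
ee_rot: [-0.001, 0.999, -0.036, 0.001]
force: [2.0, 7.8, 0.1]
grip_width: 0.003
grip_force: 3.5
```

```bash
python3 -m pendant '[[[0.006,0.025,-0.004,0,0],[0.006,0.05,-0.004,0,0],[0.006,0.05,-0.004,0,0]]]';python3 -m pendant '[[[-0.013,0.02,0.008,0,0],[-0.02,0.03,0.012,0,0],[-0.02,0.03,0.012,0,0]]]'
```

```text
time_s: 12.05
eef_pos: [517.2, -153.3, 150.4]
ee_rot: [-0.001, 0.999, -0.036, 0.001]
force: [5.4, 9.6, 0.6]
grip_width: 0.001
grip_force: 4.6
time_s: 12.35
eef_pos: [515.3, -155.9, 149.3]
ee_rot: [-0.004, 0.999, -0.036, 0.005]
force: [18.0, 27.2, 5.9]
grip_width: -0.001
grip_force: 14.3
```

```bash
python3 -m pendant '[[[-0.01,0.01,0.006,0,0],[-0.015,0.015,0.009,0,0],[-0.015,0.015,0.009,0,0]]]'
python3 - <<'E'
from h import *
q,e,Q=cap('side')
b=cv2.resize(q[155:200,270:315],(600,600),interpolation=cv2.INTER_CUBIC)
cv2.imwrite('pics/c8.png',np.clip(b*3.5,0,255).astype(np.uint8))
E
```

```text
time_s: 12.65
eef_pos: [514.7, -156.6, 149.0]
ee_rot: [-0.005, 0.999, -0.036, 0.009]
force: [30.0, 41.4, 12.2]
grip_width: -0.001
grip_force: 23.3
```

View pics/c8.png

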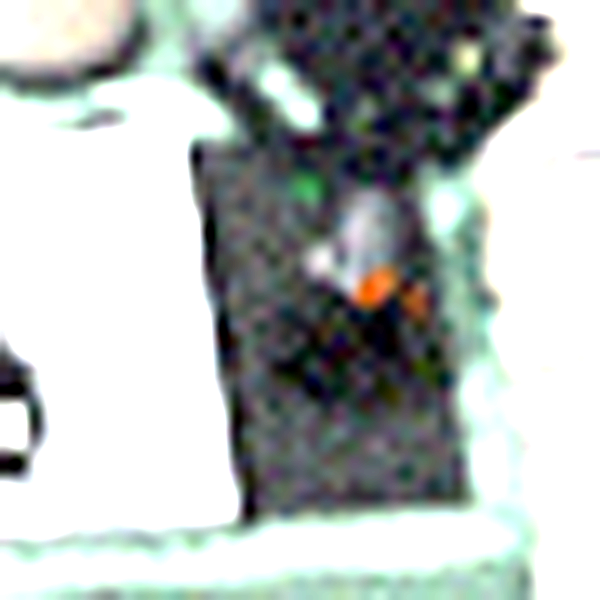

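The bar's orange end now lines up with the deck's stop mark at (415,300), and the force rises with almost no motion, so the knob is at its stop. I'll back off upslope, then lift.

```bash
python3 -m pendant '[[[0.04,-0.03,-0.03,0,0],[0.08,-0.04,-0.06,0,0],[0.1,-0.04,-0.2,0,0],[0.1,-0.04,-0.4,0,0],[0,0.2,-0.5,0,0],[-0.2,0.4,-0.5,0,0],[-0.4,0.5,-0.5,0,0],[-0.5,0.5,-0.5,0,0],[-0.5,0.5,-0.5,0,0]]]'
python3 - <<'E'
from h import *
yaw=-.07;xh=np.array([np.cos(yaw),np.sin(yaw),0]);yh=np.array([-xh[1],xh[0],0])
for nm in('top','side'):
    p,_,P=cap(nm);lum=p.astype(int).sum(2)
    X=(P-[485,-27,123]);a=X@xh;t=-(X@yh);zz=X[...,2];s=a*.849+zz*.528
    inh=(abs(a)<200)&(zz<200)&(zz>-60)
    m=inh&(a>-25)&(a<75)&(abs(t)<65)&(abs(zz-.622*a)<14)&(lum>lum[inh].max()*.35)
    co=np.linalg.lstsq(np.c_[a[m],t[m],np.ones(m.sum())],zz[m],rcond=None)[0]
    h=(zz-(co[0]*a+co[1]*t+co[2]))*.849
    w=inh&(abs(a)<45)&(abs(t)<45)&(h>22)&(h<42)
    print(nm,'opening',.556-np.arctan(co[0]),'wing dt/ds',np.polyfit(s[w],t[w],1)[0])
    dk=inh&(a>-20)&(a<90)&(t>85)&(t<100);  hp=(zz-.622*a)*.849;off=np.median(hp[dk])
    k=inh&(a>-25)&(a<60)&(t>95)&(t<145)&(hp-off>20)&(hp-off<45)
    print('pulse',k.sum(),np.percentile(s[k],[3,97]),np.percentile(t[k],[3,97]),'dt/ds',np.polyfit(s[k],t[k],1)[0])
E
```

```text
time_s: 13.6
eef_pos: [399.6, -256.3, 246.5]
ee_rot: [0.001, 0.999, -0.037, 0.0]
force: [-0.4, -0.2, -0.1]
grip_width: -0.002
grip_force: 0.0
top opening 0.0018103587266569132 wing dt/ds -0.044710597167917754
pulse 52 [ 7.12854031 52.02574533] [111.52378602 123.10705004] dt/ds 0.003704975982007128
side opening -0.008324190188975455 wing dt/ds -0.08828696959493164
pulse 35 [-1.73773628 40.58013241] [114.61235136 126.23804846] dt/ds -0.0279290007512207
```

```bash
python3 -c "
from rig import ctrl
print(ctrl.finish_job())"
```

```text
the job is handed in; nothing more can be done
None
```

I handed the job in at about 14 s: the hatch measured fully shut, the wing knob was at its locked stop, and the pulse knob had gone to its stop and sprung back. The arm was clear and touched no bystander that I saw; the hand-in returned no verdict.

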